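# Set and lock the telescopic leg of a drip stand

## Robot

A 7-joint arm with a two-finger parallel gripper is mounted at the origin on a cart in front of the work surface, level with it; the furniture and walls round the work are solid. World frame = base frame: x ahead of the robot, y to its left, z up, the work surface at z = 0. Lengths are in m, angles in rad, forces in N, time in s.
With the tool pointing down it reaches from about 0.4 to 0.85 m from the base axis. Payload 4.5 kg.
Tool frame: the origin (TCP) lies midway between the tips of the shut fingers; the grasp point (between the pads) lies 19 mm behind it; z points along the fingers, y is the line along which they close (so a half turn about z gives the same grasp; the last joint's range is limited). The gripper opens to 88 mm and grips with 3 to 60 N. Pads are 18 mm wide; open, the fingers measure 123 mm over their backs; the gripper's body (75 mm by 187 mm) begins 45 mm behind the grasp point.
Start: joints at [1.326, 0.689, -0.195, 1.565, 0.157, 0.902, -0.215], TCP at [0.172, -0.601, 0.239] pointing down, gripper open.
Joint ranges: [-3.01, 3.01], [-0.46, 2.08], [-1.47, 1.51], [0.13, 2.56], [-1, 4.14], [0.04, 2.09], [-2.66, 2.66]. Speed limits (rad/s): [2.57, 2.57, 3.14, 3.14, 3.14, 3.14, 3.14].

## Interface

Orientations are given as a unit quaternion [x, y, z, w].
In Python, from plant import * gives the robot as it stands.
- The arm moves only by the tool send_rows, never from a script. Its argument "targets" is a list of rows, each a list of 2 entries, a list of its own where there are three numbers: the shift along the tool's x, y, z in units of 0.3 m (1.0 is 0.3 m), then the turn, a rotation vector about the tool's x, y, z in units of pi rad (1.0 is pi rad). A call has 1 to 12 rows; each row is the pose to reach, as a shift and turn from the pose commanded when the call began, along the tool's axes at that moment, turning the shorter way round; what a row does not reach only later rows make up. A row lasts 1/8 s, in which the tool goes at most 62.5 mm and 10.7 degrees, less where a joint would pass 70% of its speed; a pose out of reach is approached as far as the arm can. A call with a number of a shift or a turn outside -1 to 1 is refused whole. A call with a gripper value outside its range is refused whole. "fingers" is the opening, from 0 (shut) to 1 (fully open), set as the call begins (left out, the last holds). The fingers move at their own pace and stop on an object; "newtons" is the grip in N (left out, the last holds). Time passes only in rows, so rows that repeat a pose let the fingers close. It gives the time, the measured TCP pose, the force, the opening and the grip force at its end, in the units of the state.
- get_state(): the state, without advancing time (a new reading comes with each control period).
- snapshot(name): name is "scene" or "top" or "wrist"; returns a dict with "img" (480x640x3 uint8, blue, green, red), "fx", "fy", "cx", "cy" (pixels), "cam_to_world" (4x4, takes a point from camera to world coordinates); the wrist camera has in their place "T_tool_cam" (4x4, takes a point from camera to tool coordinates, whose origin is the TCP and whose axes are the flange's). Camera axes: x right, y down, z forward; pixel columns grow to the right and rows downward; lengths in m; the calibration is good to about 2 mm. A picture is of the moment at which its call begins: read the wrist's pose just before it. There is no depth.
- finish_job(): hands the job in; it is judged then, once.
The state is a dict: "clock": time; "q": joint angles; "qd": joint speeds; "joint_torque": joint torques, N m; "tool_pos": TCP position; "eef_rot": TCP orientation; "contact_force": force on the tool from outside, world axes, zero at the start; "moment": the same for the moment, N m; "opening": opening from 0.0 (shut) to 1.0 (fully open); "finger_force": force on a finger pad.
Only numpy, scipy, OpenCV 4.12 (cv2) and the standard library are available. Lean on these libraries where they do the work, as an engineer would, in place of code of your own. Each camera call takes 0.05 s, during which the arm holds its last target. There are 200 camera calls.

## Task

The drip-stand leg in the bench cradle is still blocked by its transit block: press the spring ejector slide fully home so that the block is pushed out of its pocket. Then pull the leg out against its spring until its cross foot stands directly above the thin cross rib that marks the length and, holding it there, squeeze the cam lever fully closed against the leg. Finish still holding, with leg and closed lever pinched together between the fingers and the foot still over the rib; leave the dye pot and the clothes peg where they are.

Things in the scene. Friction and masses are not known exactly. Their poses are not given: they have to be found in the camera images.
- cradle: Fixed wooden base board (265 x 56 x 10 mm, y -28 to 28) with a dark steel guide housing for the leg. Origin: on the work surface (z = 0) below the leg's centreline; x = direction in which the leg pulls out, z up. In this frame (mm): housing x -36 to -14, y -17 to 17, top z 80; small ears with the lever's hinge reach on to x = 2 at y -20 to -6.
- pocket (a point): Cradle x = -99, y = 0, z = 10 mm: floor of the 25 mm wide pocket that crosses the board along y under the leg, between two low ribs (tops at z 20). Open at its +y end, where the ejected block drops off the board. An arch at y -33 to -25, top z 37, guides the ejector.
- leg (a joint): Extension of the sliding leg, m: 0 (pushed in, start) to 0.060. Flat aluminium bar on edge along the cradle's x, 10 mm wide (y -5 to 5), z 44 to 72 mm. A spring pulls it back in (3 N at 0, 40 N/m more); only the hand holds it out, the lever does not grip it. A lug under its tail runs into the transit block after 8 mm while the block is in place.
- foot (a point): Centre of the leg's cross foot: cradle x = 50 mm + extension, y = 0, z = 50. The foot is a round bar along y, 12 mm thick (z 44 to 56), 124 mm long over its rubber caps (14 mm thick), fixed to the leg's front end; fingers on both sides of the leg can pull it from behind. At the start 42 mm are free between foot and ears.
- length_rib: Length mark: fixed thin steel rib, 5 mm thick, 160 mm long along y, across the board below the leg (top z 22 mm, ends turned up to z 29 and showing outside the cross foot), at cradle x = 72 to 97 mm, different each time. Origin: centre of its saddle's underside, z = 10; x axis as the cradle's. The foot is at the mark when its centreline is straight above the rib.
- lever (a joint): Opening of the cam lever, rad: 0 = fully closed along the leg, starts at 0.33 to 0.42 (at most 0.5), opens away from the leg to the cradle's -y side, stays where left (about 1 N at the tip moves it). Steel bar 7 mm thick, z 60 to 72 mm (passes above the foot), 107 mm long. Closed, its outer face is at y = -13.5 mm: leg and lever together are 18.5 mm thick (y -13.5 to 5).
- lever_hinge (a point): Upright hinge axis of the lever: cradle x = -6, y = -13, z = 66 mm.
- lever_tip (a point): Middle of the lever's free end, 107 mm from the hinge at its very end, 101 mm here, z = 66 mm.
- ejector (a joint): Travel of the ejector slide, m: 0 = out (start), 0.055 = fully home (a hard stop); pushed along the cradle's +y. A spring returns it (1.2 N at the start, 4.5 N at home).
- ejector_face (a point): Middle of the pushing area of the ejector's black upright thumb plate: its outer (-y) face, z = 50 mm. Plate 34 mm wide along x, 6 mm thick, z 12 to 64; at the start this point is at cradle x = -99, y = -94 mm.
- transit_block: Loose grey plastic block, 22 x 30 x 28 mm, about 50 g, in the pocket under the leg (starts at cradle x = -99, y = 0, z = 10). Origin: centre of its underside.
- dye_pot: Bystander: small jar with black lid, 54 mm diameter, 44 high; origin at the centre of its underside. Stands loose on the cradle's +y side.
- peg: Bystander: wooden clothes peg, 15 x 72 x 12 mm, lying loose on the cradle's -y side; origin at the centre of its underside.
Mind the look-alikes: they are no part of the job. Several things have the shape of the transit_block; the one meant has the colours described above.

How it is judged:
On the way, in this order (a step that is already met when the one before it is completed fails the run):
1. the ejector slide is pressed home and the transit block is out of its pocket (value of joint ejector above 0.046 m and y of transit_block in the frame of cradle above 0.04 m), for 0.1 s.
2. the leg is held with its foot over the rib, the lever still open (x of foot in the frame of length_rib between -0.005 and 0.005 m and value of joint lever above 0.15 rad and contact force between the fingers and leg above 1 N), for 0.2 s.
3. the lever is closed with the foot still over the rib (x of foot in the frame of length_rib between -0.005 and 0.005 m and value of joint lever below 0.05 rad), for 0.2 s.
At the end, for the whole second after the job is handed in: The foot's centreline is within 5 mm of the rib's, measured along the leg; the lever is open by less than 0.05 rad; the fingers press on the leg and on the lever with more than 1 N each; the transit block's centre is more than 35 mm to the +y side of the leg's centreline (all of step 3 and contact force between the fingers and leg above 1 N and contact force between the fingers and lever above 1 N and y of transit_block in the frame of cradle above 0.035 m); the arm keeps its last pose, push and grip.
It fails at once if the dye pot or the peg is shifted by more than 30 mm (distance of any of dye_pot, peg from where it was at the start of the episode above 0.03 m).
It fails at once if the lever is shut while the foot is more than 10 mm from the rib (value of joint lever below 0.05 rad and (x of foot in the frame of length_rib above 0.01 m or x of foot in the frame of length_rib below -0.01 m)).
It also fails if it takes over 51 s, if anything falls off the work surface, if the arm or the gripper's body presses on something with over 40 N, if the wrist force passes 120 N, or if a joint passes its speed limit or range.

## Working session

There is one attempt and no reset: what is moved stays moved. The work goes in short steps, Python scripts to look and compute and a tool call to move; the robot and the scene stay as the last step left them, time stands still between calls to the robot, and variables do not carry over. Pictures are saved under pics/ and viewed, at most 10 in all, crops included, and the job is handed in when it is done.

Besides the shell and the picture viewer there is one more tool, called as name([rows], argument=value, ...), one row to a line, values as JSON. send_rows: Moves the arm, as the interface text tells. Its arguments: {"type":"object","properties":{"targets":{"type":"array"},"fingers":{"type":"number"},"newtons":{"type":"number"}},"required":["targets"]}

```bash
mkdir -p pics; ls; python3 - <<'E'
from plant import *
import cv2,pickle
s=get_state();print(s['clock'],s['tool_pos'],s['eef_rot'],s['opening'])
d={}
for n in('scene','top'):
    d[n]=snapshot(n);cv2.imwrite(f'pics/{n}0.png',d[n]['img']);print(n,d[n]['fx'],d[n]['cx'],d[n]['cy'],d[n]['cam_to_world'])
pickle.dump(d,open('d0.pkl','wb'))
E
```

```text
pics
0.0 [ 0.17173143 -0.60028456  0.23791249] [ 9.90297599e-01  1.38959772e-01 -2.11641451e-04 -8.96027011e-04] 0.996626489486074
scene 619.307591514417 316.39169814615514 239.96194702856974 [[-0.82319636 -0.22050296  0.5231885   0.04110572]
 [-0.56727873  0.35724743 -0.74200345  0.97518764]
 [-0.02329379 -0.90760824 -0.41917142  0.49487849]
 [ 0.          0.          0.          1.        ]]
top 529.6735136863759 311.63879408378267 247.61307354632365 [[-0.01137028 -0.98056968  0.19584129  0.39347545]
 [-0.99971368  0.00702378 -0.02287421  0.25080668]
 [ 0.02105421 -0.19604531 -0.98036879  0.90654466]
 [ 0.          0.          0.          1.        ]]
```

View pics/top0.png

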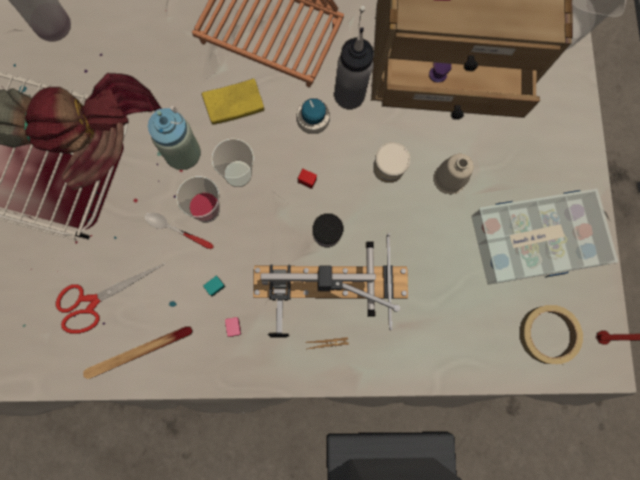

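View pics/scene0.png

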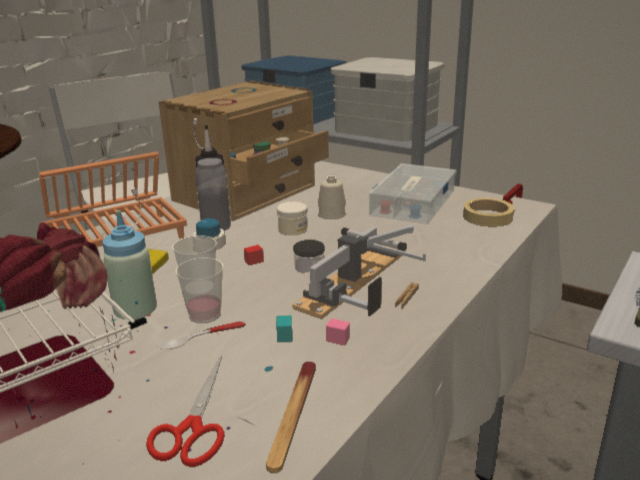

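The top view shows the cradle along image-right (about world -y). The board spans px (254-408, 265-299), the foot bar is at column 370, the rib at column 389, the lever tip near (397,308) and the ejector plate near (279,334). The pot is at (328,230) and the peg at (328,343).

There are four block candidates: red (307,178), teal (214,286), pink (233,327), and the grey one in the pocket under the leg at about (280,281). Only the grey one fits the described colour and place, so I'll confirm it in a crop.

```bash
cat > h.py <<'E'
import numpy as np,cv2
def ray(c,u,v,z):
    T=c['cam_to_world'];d=T[:3,:3]@np.array([(u-c['cx'])/c['fx'],(v-c['cy'])/c['fy'],1.]);o=T[:3,3]
    return o+d*(z-o[2])/d[2]
def proj(c,p):
    T=c['cam_to_world'];q=T[:3,:3].T@(np.asarray(p)-T[:3,3]);return np.array([c['cx']+c['fx']*q[0]/q[2],c['cy']+c['fy']*q[1]/q[2]])
E
python3 - <<'E'
import pickle,cv2,numpy as np
from h import *
c=pickle.load(open('d0.pkl','rb'))['top'];im=c['img']
cv2.imwrite('pics/crop1.png',cv2.resize(im[225:350,240:420],None,fx=4.4,fy=4.4,interpolation=cv2.INTER_CUBIC))
hsv=cv2.cvtColor(im,cv2.COLOR_BGR2HSV)
m=cv2.inRange(hsv,(8,90,90),(22,255,255));m[:255]=0;m[310:]=0;m[:,:245]=0;m[:,415:]=0
p=cv2.findNonZero(m);r=cv2.minAreaRect(p);print(r)
b=cv2.boxPoints(r);w=np.array([ray(c,u,v,.010) for u,v in b]);print(b,w.round(4))
E
```

```text
((330.0, 281.5), (31.0, 154.0), 90.0)
[[253. 266.]
 [407. 266.]
 [407. 297.]
 [253. 297.]] [[0.5412 0.3306 0.01  ]
 [0.5391 0.0661 0.01  ]
 [0.4857 0.0686 0.01  ]
 [0.4881 0.33   0.01  ]]
```

View pics/crop1.png

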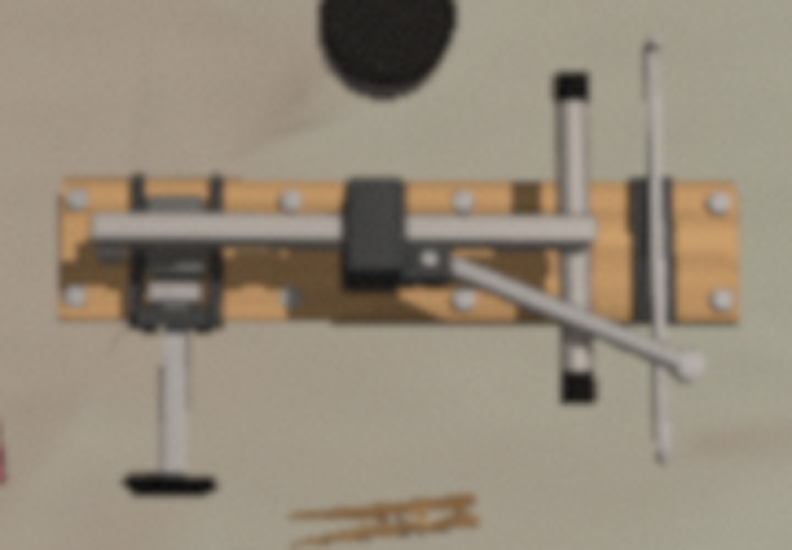

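The crop shows the grey block in the pocket under the leg at crop (175,250). The foot caps are at (572,86) and (578,387), the rib ends at (651,45) and (660,460), and the lever runs from its hinge at (430,258) to its tip at (688,367).

```bash
python3 - <<'E'
import pickle,cv2,numpy as np
from h import *
c=pickle.load(open('d0.pkl','rb'))['top']
R=lambda x,y,z:ray(c,240+(x+.5)/4.4-.5,225+(y+.5)/4.4-.5,z)
A=R(93,227,.072);B=R(595,230,.072)
f1,f2=R(571.5,86,.051),R(578,387,.051)
r1,r2=R(651,48,.029),R(660,457,.029)
h=R(430,258,.074);t=R(688,367,.072)
ex=(B-A);ex[2]=0;ex/=np.linalg.norm(ex)
bd=R(738,250,.01)-R(58,250,.01);fy=f1-f2;ry=r1-r2
print('angles leg,board,foot,rib',[np.degrees(np.arctan2(*q)) for q in((ex[0],-ex[1]),(bd[0],-bd[1]),(fy[1],fy[0]),(ry[1],ry[0]))])
print('lens',np.linalg.norm(fy),np.linalg.norm(ry),np.linalg.norm(B-A))
for k in 'A B f1 f2 r1 r2 h t'.split():print(k,eval(k).round(4))
print('plate',R(125,478,.064),R(215,478,.064))
a=np.radians(-0.8)
for zz,p in((.01,(58,738)),):print([R(x,250,zz).round(4) for x in p])
print('pot',R(388,45,.044),'peg',[R(x,y,.01).round(3) for x,y in((290,515),(478,495),(475,525))])
print('housing',R(345,235,.08),R(405,235,.08),R(370,178,.08),R(370,272,.08))
E
```

```text
angles leg,board,foot,rib [np.float64(-0.8234395742445936), np.float64(-0.48949067869169843), np.float64(-0.6672966774193637), np.float64(-1.0327656737090152)]
lens 0.11260032045041496 0.156653680900708 0.1815070924670482
A [0.5145 0.3126 0.072 ]
B [0.5119 0.1311 0.072 ]
f1 [0.5695 0.1351 0.051 ]
f2 [0.4569 0.1364 0.051 ]
r1 [0.5888 0.1008 0.029 ]
r2 [0.4322 0.1036 0.029 ]
h [0.5019 0.1913 0.074 ]
t [0.4621 0.0994 0.072 ]
plate [0.42525611 0.3011558  0.064     ] [0.42491641 0.26908574 0.064     ]
[array([0.5146, 0.3307, 0.01  ]), array([0.5124, 0.0667, 0.01  ])]
pot [0.58733955 0.20344375 0.044     ] peg [array([0.413, 0.242, 0.01 ]), array([0.419, 0.17 , 0.01 ]), array([0.408, 0.172, 0.01 ])]
housing [0.50970517 0.22202592 0.08      ] [0.50952456 0.20054008 0.08      ] [0.53029143 0.21274898 0.08      ] [0.49632476 0.21328715 0.08      ]
```

send_rows([
  [[0.93, -0.93, 0], [0, 0, -0.407]],
  [[0.93, -0.93, 0], [0, 0, -0.407]],
  [[0.93, -0.93, 0], [0, 0, -0.407]],
  [[0.93, -0.93, 0], [0, 0, -0.407]],
  [[0.93, -0.93, 0], [0, 0, -0.407]],
  [[0.93, -0.93, 0], [0, 0, -0.407]],
  [[0.93, -0.93, 0], [0, 0, -0.407]],
  [[0.93, -0.93, 0], [0, 0, -0.407]],
  [[0.93, -0.93, 0], [0, 0, -0.407]],
], fingers=0, newtons=20)

```text
clock: 1.23
tool_pos: [0.3626, -0.2571, 0.2385]
eef_rot: [0.713, 0.701, -0.001, -0.0]
contact_force: [0.0, 0.0, 0.1]
opening: 0.007
finger_force: 0.0
```

send_rows([
  [[0.95, 0.1, 0], [0, 0, 0]],
  [[0.95, 0.1, 0], [0, 0, 0]],
  [[0.95, 0.1, 0], [0, 0, 0]],
  [[0.95, 0.1, 0], [0, 0, 0]],
  [[0.95, 0.1, 0], [0, 0, 0]],
  [[0.95, 0.1, 0], [0, 0, 0]],
])

```text
clock: 1.98
tool_pos: [0.3981, 0.0302, 0.2389]
eef_rot: [0.711, 0.703, 0.001, 0.0]
contact_force: [0.7, -0.9, 0.8]
opening: 0.005
finger_force: 0.0
```

send_rows([
  [[0.86, 0, 0.1], [0, 0, 0]],
  [[0.86, 0, 0.2], [0, 0, 0]],
  [[0.86, 0, 0.3], [0, 0, 0]],
  [[0.86, 0, 0.3], [0, 0, 0]],
  [[0.86, 0, 0.3], [0, 0, 0]],
  [[0.86, 0, 0.3], [0, 0, 0]],
  [[0.86, 0, 0.3], [0, 0, 0]],
])

```text
clock: 2.85
tool_pos: [0.4017, 0.2834, 0.1488]
eef_rot: [0.713, 0.701, -0.001, 0.001]
contact_force: [0.4, 0.1, -0.2]
opening: 0.004
finger_force: 0.0
```

send_rows([
  [[0.01, -0.06, 0.1], [0, 0, 0]],
  [[0.01, -0.06, 0.2], [0, 0, 0]],
  [[0.01, -0.06, 0.363], [0, 0, 0]],
  [[0.01, -0.06, 0.363], [0, 0, 0]],
  [[0.01, -0.06, 0.363], [0, 0, 0]],
  [[0.01, 0.03, 0.363], [0, 0, 0]],
  [[0.01, 0.06, 0.363], [0, 0, 0]],
  [[0.01, 0.09, 0.363], [0, 0, 0]],
])

```text
clock: 3.85
tool_pos: [0.4276, 0.2893, 0.0412]
eef_rot: [0.712, 0.702, 0.0, -0.0]
contact_force: [-3.4, -0.7, 1.3]
opening: 0.008
finger_force: 1.9
```

send_rows([
  [[0, 0.03, 0], [0, 0, 0]],
  [[0, 0.05, 0], [0, 0, 0]],
  [[0, 0.07, 0], [0, 0, 0]],
  [[0, 0.085, 0], [0, 0, 0]],
  [[0, 0.1, 0], [0, 0, 0]],
  [[0, 0.1, 0], [0, 0, 0]],
])

```text
clock: 4.6
tool_pos: [0.458, 0.2889, 0.0397]
eef_rot: [0.712, 0.702, 0.0, 0.0]
contact_force: [-4.7, -0.1, 3.9]
opening: 0.007
finger_force: 2.2
```

send_rows([
  [[0, 0.012, 0], [0, 0, 0]],
  [[0, 0.024, 0], [0, 0, 0]],
  [[0, 0.024, 0], [0, 0, 0]],
])

```text
clock: 4.97
tool_pos: [0.4609, 0.2888, 0.0397]
eef_rot: [0.711, 0.703, -0.003, -0.001]
contact_force: [-12.3, -0.9, 9.4]
opening: 0.007
finger_force: 6.6
```

```bash
python3 - <<'E'
from plant import *
import cv2
s=get_state();print(s['tool_pos'],s['contact_force'])
a=snapshot('scene')['img'];b=snapshot('top')['img']
f=lambda i:cv2.resize(i,(400,450),interpolation=cv2.INTER_CUBIC)
cv2.imwrite('pics/s1.png',cv2.hconcat([f(a[210:345,270:390]),f(b[225:360,230:350])]))
E
```

```text
[0.46088139 0.28883387 0.0396799 ] [-12.27934616  -0.90636958   9.39474711]
```

View pics/s1.png

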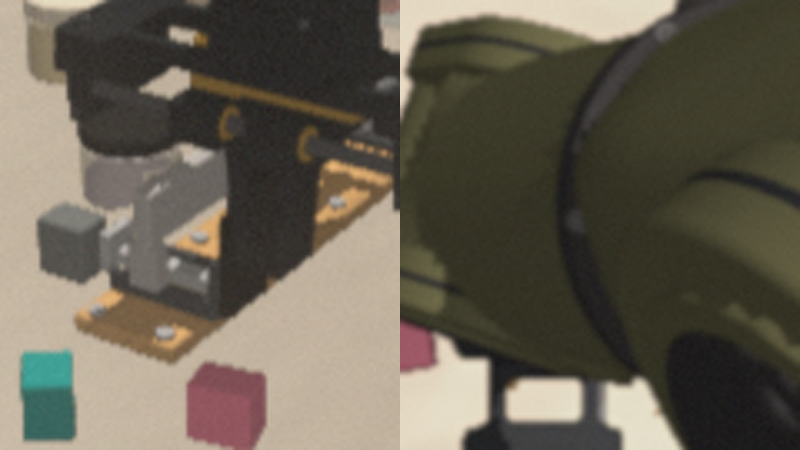

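The scene crop shows the grey block standing on the table on the +y side, out of the pocket. The contact force is up at the hard stop. Next I'll retreat and go to the leg.

send_rows([
  [[0, 0, 0], [0, 0, 0]],
  [[0, -0.12, 0], [0, 0, 0]],
  [[0, -0.24, 0], [0, 0, 0]],
  [[0, -0.24, 0], [0, 0, 0]],
  [[0, -0.24, -0.2], [0, 0, 0]],
  [[0, -0.24, -0.4], [0, 0, 0]],
  [[-0.2, -0.1, -0.4], [0, 0, 0]],
  [[-0.43, 0.15, -0.4], [0, 0, 0]],
  [[-0.43, 0.15, -0.4], [0, 0, 0]],
  [[-0.43, 0.15, -0.4], [0, 0, 0]],
  [[-0.43, 0.15, -0.4], [0, 0, 0]],
])

```text
clock: 6.45
tool_pos: [0.5092, 0.1591, 0.1599]
eef_rot: [0.712, 0.702, 0.001, 0.0]
contact_force: [-0.0, -0.7, 0.8]
opening: 0.006
finger_force: 0.0
```

send_rows([
  [[0, 0, 0], [0, 0, 0]],
  [[0, 0, 0], [0, 0, 0]],
  [[0, 0, 0], [0, 0, 0]],
  [[0, 0, 0], [0, 0, 0]],
  [[0, 0, 0], [0, 0, 0]],
  [[0, 0, 0], [0, 0, 0]],
], fingers=1)

```text
clock: 7.2
tool_pos: [0.5082, 0.1592, 0.1598]
eef_rot: [0.712, 0.702, -0.0, 0.0]
contact_force: [0.3, -0.6, 0.4]
opening: 0.659
finger_force: 0.0
```

```bash
python3 - <<'E'
from plant import *
import cv2,pickle
s=get_state();print(s['clock'],s['tool_pos'],s['eef_rot'],s['opening'],s['contact_force'])
c=snapshot('wrist');c['s']=s;pickle.dump(c,open('w.pkl','wb'));print(c['T_tool_cam'],c['fx'],c['cx'],c['cy'])
cv2.imwrite('pics/w.png',c['img'])
E
```

```text
7.2 [0.50823206 0.15920976 0.15980414] [ 7.11835183e-01  7.02346545e-01 -1.90325206e-05  4.86639001e-05] 0.6589609506815004 [ 0.27616802 -0.60397003  0.39134211]
[[-8.02505746e-05 -9.57730529e-01 -2.87666868e-01  7.45142845e-02]
 [ 9.99999961e-01 -2.91895539e-07 -2.77998696e-04  5.40591388e-04]
 [ 2.66163870e-04 -2.87666879e-01  9.57730492e-01 -1.45740165e-01]
 [ 0.00000000e+00  0.00000000e+00  0.00000000e+00  1.00000000e+00]] 334.35280241929934 311.7238118773468 238.72791940851184
```

View pics/w.png

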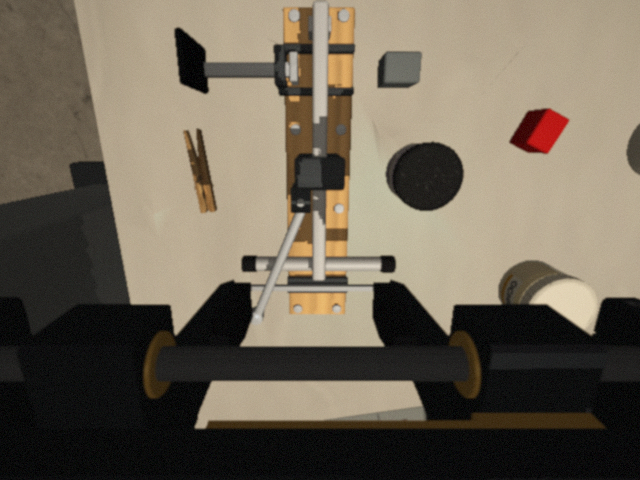

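The wrist view shows the ejector returned and the grey block free at (400,69). The leg is at column 319, the foot bar at row 264 (caps at columns 249 and 388), and the rib at row about 285-289 with the lever tip at (258,316). I'll measure from this second view.

```bash
python3 - <<'E'
import pickle,numpy as np
from scipy.spatial.transform import Rotation as Ro
from h import *
c=pickle.load(open('w.pkl','rb'));s=c['s'];T=np.eye(4);T[:3,:3]=Ro.from_quat(s['eef_rot']).as_matrix();T[:3,3]=s['tool_pos']
c['cam_to_world']=T@c['T_tool_cam']
g=cv2.cvtColor(c['img'],cv2.COLOR_BGR2GRAY).astype(int)
for u in (275,290,350,370): print(u,g[254:296,u].tolist())
for n,u,v,z in(('foot',319,264,.05),('capL',249,264,.05),('capR',388,264,.05),('rib',319,286.5,.022),('ribL',237,284,.029),('ribR',372,286,.029),('leg top far',320,5,.072),('leg top near',318,270,.072)):print(n,ray(c,u,v,z).round(4))
E
```

```text
275 [177, 156, 120, 85, 75, 83, 91, 96, 108, 122, 136, 146, 154, 162, 168, 171, 175, 181, 182, 181, 187, 187, 184, 186, 178, 172, 169, 161, 154, 139, 114, 98, 122, 160, 174, 176, 178, 175, 176, 175, 174, 171]
290 [153, 138, 112, 87, 96, 105, 128, 146, 160, 177, 190, 198, 203, 199, 184, 174, 163, 147, 152, 140, 128, 93, 54, 36, 47, 61, 65, 59, 49, 42, 53, 80, 122, 164, 179, 177, 159, 116, 100, 125, 144, 149]
350 [185, 169, 137, 100, 87, 111, 127, 146, 158, 181, 194, 208, 211, 201, 189, 179, 166, 175, 179, 182, 182, 181, 180, 181, 183, 180, 186, 182, 181, 165, 126, 90, 125, 170, 183, 189, 184, 183, 179, 186, 177, 182]
370 [183, 170, 135, 96, 93, 107, 128, 140, 162, 174, 193, 205, 208, 202, 187, 176, 169, 175, 181, 181, 182, 180, 179, 182, 180, 184, 181, 184, 181, 164, 120, 91, 120, 170, 188, 186, 185, 185, 183, 180, 181, 177]
foot [0.5143 0.1353 0.05  ]
capL [0.4572 0.1361 0.05  ]
capR [0.5707 0.1346 0.05  ]
rib [0.5147 0.1023 0.022 ]
ribL [0.4407 0.109  0.029 ]
ribR [0.5623 0.1054 0.029 ]
leg top far [0.5157 0.3106 0.072 ]
leg top near [0.5131 0.139  0.072 ]
```

send_rows([
  [[0, 0.003, 0], [0, 0, 0]],
  [[0, 0.003, 0], [0, 0, 0]],
  [[0, 0.003, 0], [0, 0, 0]],
  [[0, 0.003, 0], [0, 0, 0]],
  [[0, 0.003, 0.1], [0, 0, 0]],
  [[0, 0.003, 0.2], [0, 0, 0]],
  [[0, 0.003, 0.3], [0, 0, 0]],
  [[0, 0.003, 0.36], [0, 0, 0]],
  [[0, 0.003, 0.39], [0, 0, 0]],
  [[0, 0.003, 0.39], [0, 0, 0]],
], fingers=1)

```text
clock: 8.5
tool_pos: [0.509, 0.1593, 0.0426]
eef_rot: [0.712, 0.702, -0.0, -0.0]
contact_force: [0.1, 0.3, 0.4]
opening: 1.003
finger_force: 0.0
```

send_rows([
  [[-0.02, 0, 0], [0, 0, 0]],
  [[-0.035, 0, 0], [0, 0, 0]],
  [[-0.05, 0, 0], [0, 0, 0]],
  [[-0.065, 0, 0], [0, 0, 0]],
  [[-0.08, 0, 0], [0, 0, 0]],
  [[-0.095, 0, 0], [0, 0, 0]],
  [[-0.11, 0, 0], [0, 0, 0]],
  [[-0.125, 0, 0], [0, 0, 0]],
  [[-0.14, 0, 0], [0, 0, 0]],
  [[-0.14, 0, 0], [0, 0, 0]],
  [[-0.14, 0, 0], [0, 0, 0]],
])

```text
clock: 9.88
tool_pos: [0.5089, 0.1172, 0.0428]
eef_rot: [0.712, 0.702, 0.0, 0.0]
contact_force: [1.7, 4.0, 2.8]
opening: 1.001
finger_force: 2.2
```

```bash
python3 - <<'E'
from plant import *
import cv2,pickle
s=get_state();print(s['clock'],s['tool_pos'],s['opening'],s['contact_force'],s['finger_force'])
d={n:snapshot(n) for n in('wrist','top','scene')};d['s']=s;pickle.dump(d,open('d2.pkl','wb'))
f=lambda i:cv2.resize(i,(400,450),interpolation=cv2.INTER_CUBIC)
cv2.imwrite('pics/p2.png',cv2.hconcat([cv2.resize(d['wrist']['img'][210:335,220:410],(500,329),interpolation=cv2.INTER_CUBIC),cv2.resize(d['scene']['img'][200:290,320:440],(300,329),interpolation=cv2.INTER_CUBIC)]))
E
```

```text
9.875 [0.50887389 0.117167   0.04280318] 1.0011035423558654 [1.74831978 3.95496681 2.77981267] 2.2132806152512785
```

View pics/p2.png

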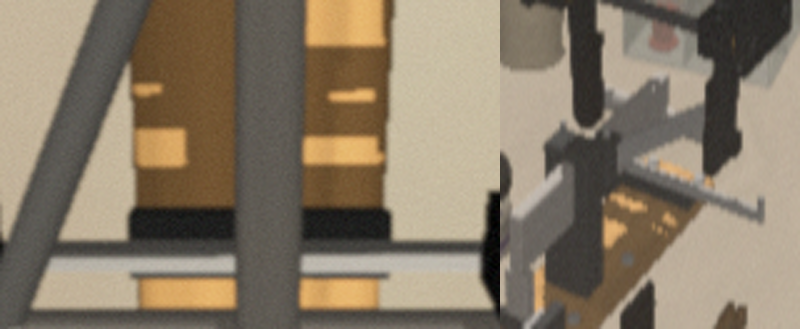

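```bash
python3 - <<'E'
import pickle,numpy as np
from scipy.spatial.transform import Rotation as Ro
from h import *
d=pickle.load(open('d2.pkl','rb'));c=d['wrist'];s=d['s'];T=np.eye(4);T[:3,:3]=Ro.from_quat(s['eef_rot']).as_matrix();T[:3,3]=s['tool_pos']
c['cam_to_world']=T@c['T_tool_cam']
print('rib rear/front edge',[ray(c,320+40,210+r/2.632,.022).round(4) for r in (252,275)])
g=cv2.cvtColor(c['img'],cv2.COLOR_BGR2GRAY).astype(int)
for u in (290,345,360):print(u,g[300:350,u].tolist())
for y in (.098,.102,.106):
  print(y,'foot rows',[proj(c,(.53,y+6e-3*np.cos(a),.05+6e-3*np.sin(a))).round(1)[1] for a in np.radians([-30,0,30,60,90,120,150,180])])
t=d['top'];cv2.imwrite('pics/p3.png',np.vstack([cv2.resize(t['img'][225:335,350:430],(480,600),interpolation=cv2.INTER_CUBIC)]))
E
```

```text
rib rear/front edge [array([0.5359, 0.1026, 0.022 ]), array([0.536 , 0.0971, 0.022 ])]
290 [40, 52, 64, 66, 64, 70, 85, 115, 158, 176, 179, 184, 171, 140, 103, 112, 150, 180, 176, 177, 177, 177, 177, 179, 176, 173, 149, 109, 77, 67, 72, 80, 93, 97, 108, 123, 130, 136, 147, 160, 170, 179, 190, 201, 197, 166, 110, 49, 29, 27]
345 [37, 54, 63, 66, 64, 72, 107, 159, 183, 183, 188, 186, 176, 142, 102, 107, 154, 175, 176, 181, 180, 177, 180, 182, 181, 176, 158, 114, 76, 71, 77, 79, 92, 103, 110, 121, 127, 139, 148, 159, 170, 182, 190, 205, 205, 177, 118, 53, 25, 25]
360 [40, 57, 65, 65, 66, 83, 119, 163, 181, 187, 186, 186, 175, 149, 100, 102, 151, 174, 180, 180, 182, 177, 179, 176, 175, 171, 149, 108, 75, 67, 77, 81, 88, 102, 112, 124, 127, 143, 144, 161, 170, 179, 190, 205, 202, 176, 111, 51, 28, 31]
0.098 foot rows [np.float64(329.6), np.float64(331.6), np.float64(336.7), np.float64(343.6), np.float64(350.3), np.float64(354.8), np.float64(355.9), np.float64(353.4)]
0.102 foot rows [np.float64(322.3), np.float64(324.1), np.float64(329.1), np.float64(336.0), np.float64(342.7), np.float64(347.4), np.float64(348.6), np.float64(346.3)]
0.106 foot rows [np.float64(314.8), np.float64(316.5), np.float64(321.4), np.float64(328.3), np.float64(335.1), np.float64(339.8), np.float64(341.2), np.float64(339.0)]
```

View pics/p3.png

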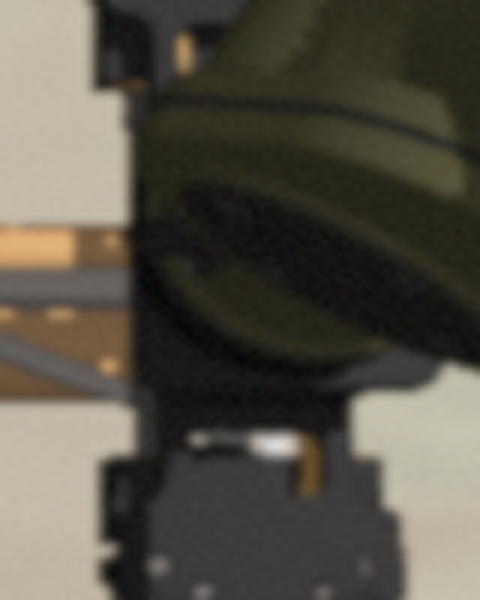

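Foot and rib coincide to about 1 mm in the wrist view: the foot's rear edge at row 326 gives y≈0.0998, and the rib centre is at y≈0.100. The lever is still open and the pull is 4 N. The top view is blocked by the arm. Next I'll close the fingers over lever and leg.

send_rows([
  [[0, 0, 0], [0, 0, 0]],
  [[0, 0, 0], [0, 0, 0]],
  [[0, 0, 0], [0, 0, 0]],
  [[0, 0, 0], [0, 0, 0]],
  [[0, 0, 0], [0, 0, 0]],
  [[0, 0, 0], [0, 0, 0]],
  [[0, 0, 0], [0, 0, 0]],
  [[0, 0, 0], [0, 0, 0]],
  [[0, 0, 0], [0, 0, 0]],
  [[0, 0, 0], [0, 0, 0]],
  [[0, 0, 0], [0, 0, 0]],
  [[0, 0, 0], [0, 0, 0]],
], fingers=0, newtons=20)

```text
clock: 11.52
tool_pos: [0.5089, 0.1171, 0.0428]
eef_rot: [0.712, 0.702, 0.0, 0.0]
contact_force: [0.8, 2.8, -3.4]
opening: 0.199
finger_force: 21.4
```

```bash
python3 - <<'E'
from plant import *
import cv2,pickle
s=get_state();print(s['clock'],s['tool_pos'],s['opening'],s['contact_force'],s['finger_force'])
c=snapshot('wrist');c['s']=s;pickle.dump(c,open('w3.pkl','wb'))
cv2.imwrite('pics/p4.png',cv2.resize(c['img'][200:360,200:440],(720,480),interpolation=cv2.INTER_CUBIC))
g=cv2.cvtColor(c['img'],cv2.COLOR_BGR2GRAY).astype(int)
for u in (345,360):print(u,g[300:350,u].tolist())
E
```

```text
11.525 [0.50893231 0.11711998 0.04279094] 0.19919001030203262 [ 0.75780664  2.83591083 -3.36372879] 21.44135231617838
345 [10, 14, 1, 9, 14, 12, 13, 15, 7, 17, 10, 11, 11, 11, 12, 7, 5, 18, 8, 11, 1, 8, 1, 11, 13, 10, 8, 13, 17, 12, 12, 9, 13, 12, 13, 17, 12, 19, 13, 19, 18, 14, 14, 20, 21, 17, 32, 29, 30, 33]
360 [12, 18, 15, 15, 8, 15, 19, 17, 11, 16, 16, 12, 13, 16, 10, 14, 16, 16, 17, 13, 15, 15, 14, 14, 9, 12, 16, 10, 10, 14, 10, 13, 18, 20, 12, 13, 18, 13, 14, 15, 19, 19, 14, 19, 6, 16, 24, 32, 32, 28]
```

View pics/p4.png

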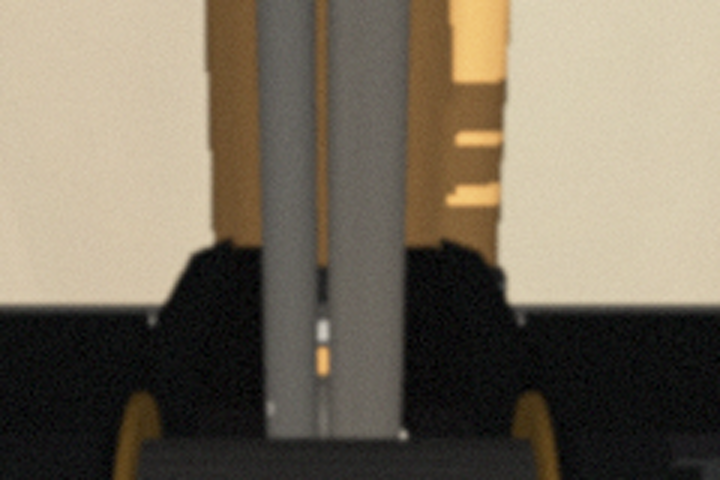

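The leg and the closed lever are pinched together. In the gap between them the rib (row 310) and the foot edge (row 326) are unchanged. I'll hold briefly and hand in.

send_rows([
  [[0, 0, 0], [0, 0, 0]],
  [[0, 0, 0], [0, 0, 0]],
  [[0, 0, 0], [0, 0, 0]],
  [[0, 0, 0], [0, 0, 0]],
])

```text
clock: 12.08
tool_pos: [0.5089, 0.1172, 0.0428]
eef_rot: [0.712, 0.702, 0.0, 0.0]
contact_force: [2.2, 2.2, -4.7]
opening: 0.198
finger_force: 21.5
```

```bash
python3 -c "
from plant import *
s=get_state();print(s['tool_pos'],s['opening'],s['finger_force']);print(finish_job())"
```

```text
[0.50893214 0.11716596 0.04281842] 0.19801256494457645 21.54673823621124
the job is handed in; nothing more can be done
None
```

I handed the job in at about 12 s with the block ejected, the foot about 1 mm from the rib by the wrist camera, and leg and closed lever pinched at about 21 N; the hand-in gave no verdict.

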